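# Clamp a reagent bottle with a ratchet handle

### The job

Clamp the brown reagent bottle in the ratchet clamp it stands in. Flip the small direction lever on top of the ratchet head clockwise (seen from above) right over to its stop, then swing the handle back and forth by its black grip; clockwise strokes now close the jaw. Stop when the bottle is held firmly against the vee block, that is when a clockwise stroke takes about 4 N more at the grip than it did running free (much more would crush the glass), and let go: work the clamp by its handle only, without pushing the jaw or touching the bottle, and leave the other things where they are.

Things in the scene. Friction and masses are not known exactly. Their poses are not given: they have to be found in the camera images.
- clamp: Grey ratchet clamp screwed to the worktop. Origin on the worktop under the vertical spindle axis; x axis points away from the handle, y axis along the 90x300 mm base (12 mm thick, y -60 to +240 mm) towards jaw, bottle, vee block. Gearbox under the spindle 76x100 mm, 56 mm high; ratchet head 72 mm wide, top 87 mm high. A tall incubator stands behind (world x over 0.65, y -0.10 to 0.30).
- handle (a joint): Angle of the steel handle (rad, clockwise from above positive). At 0 it points along the clamp's -x; stops at -0.45 and +0.45. It has friction of its own of about 1 N at the grip. Bar 18 mm wide, top 85 mm above the worktop.
- grip_mid (a point): Middle of the black upright grip at the handle's end, 100 mm from the spindle axis, 107 mm above the worktop. Grip 19 to 22 mm thick, from 87 to 131 mm high; it spins freely on its pin. With the lever at its clockwise stop, a clockwise stroke turns the spindle with about 5 N while moving (less when standing still); a backward stroke only clicks (18 teeth, 0.35 rad each).
- selector (a joint): Angle of the direction lever relative to the handle (rad, clockwise from above positive), stops at -0.26 and +0.26. It starts near the negative stop (handle would open the jaw); near +0.26 the handle closes the jaw. Friction only, about 2 N at the tab; it stays where it is left. At 0 it lies along the handle.
- selector_tab (a point): On the upright dark steel tab at the lever's end, 107.5 mm above the worktop. Tab 10x10 mm, sides along and across the lever, top at 113.5 mm; the lever plate below it has its top at 94 mm. The lever pivots on the handle 45 mm from the spindle axis; the tab is 45 mm from that pivot, back towards the spindle axis and, at 0, right over it.
- jaw: Steel jaw with a 52 mm wide black rubber pad, 22 to 58 mm above the worktop. Origin on the mid line; pad face 25 mm ahead (clamp y). It moves 10 mm per radian of the spindle and starts at least 12 mm from closing. It is sprung on its carriage: once it rests on the bottle it stops, while the squeeze grows by about 11 N per 0.1 rad and the pull at the grip by 1 N per 10 N of squeeze.
- carriage: Dark steel block behind the jaw that drives it along the base, 64x16x46 mm; origin on the clamp's mid line, 12 mm above the worktop.
- anvil: Vee block across the clamp's far end, fixed at a different place on the base each time; 80 mm wide, 48 mm high. Origin 12 mm above the worktop under the root of the vee, which opens towards the jaw. When the bottle is just held, the jaw's pad face is 62 mm from this origin.
- bottle: Brown glass reagent bottle with black cap, 56 mm diameter, 118 mm high, standing loose on the clamp's base between jaw and vee block; origin at the centre of its underside.
- petri: Petri dish, 61 mm diameter, 16 mm high, a bystander beside the clamp; origin at the centre of its underside.
- stopper: Reddish rubber stopper, 28 mm diameter, 24 mm high, a bystander; origin at the centre of its underside.
- beaker: Small glass beaker, 44x51 mm, 59 mm high, a bystander near the ratchet head; origin at the centre of its underside.
Things that resemble listed ones, but are neither listed nor needed, are in the scene too. Leave any purple look-alike of the bottle alone.

How it is judged (in metres and radians):
On the way, in this order (a step that is already met when the one before it is completed fails the run):
1. the direction lever is turned over clockwise (value of joint selector above 0.2 rad), for 0.2 s.
2. the jaw has closed on the bottle (contact force between jaw and bottle above 15 N), for 0.2 s.
At the end, for the whole second after the job is handed in: the jaw presses on the bottle with over 28 N and the vee block bears it with over 20 N; the lever is over to clockwise (above 0.2 rad); the bottle is at rest and upright within 0.1 rad (contact force between jaw and bottle above 28 N and contact force between anvil and bottle above 20 N and value of joint selector above 0.2 rad and angle between bottle's own z axis and vertical below 0.1 rad and linear speed of bottle below 0.02 m/s); the robot touches nothing.
It fails at once if the bottle was squeezed with over 65 N (contact force between jaw and bottle above 65 N).
It fails at once if the bottle was tipped (angle between bottle's own z axis and vertical above 0.2 rad).
It fails at once if the robot pushed the jaw or its carriage (contact force between any of the fingers, the arm and carriage above 4 N).
It fails at once if the robot pushed the bottle (contact force between any of the fingers, the arm and bottle above 4 N).
It fails at once if a bystander was moved by over 30 mm (distance of any of petri, stopper, beaker from where it was at the start of the episode above 0.03 m).
It also fails if it takes over 64 s, if anything falls off the work surface, if the arm or the gripper's body presses on something with over 40 N, if the wrist force passes 120 N, or if a joint passes its speed limit or range.

### The arm

A 6-joint arm with a two-finger parallel gripper is mounted at the origin on a cart in front of the work surface, level with it; the furniture and walls round the work are solid. World frame = base frame: x ahead of the robot, y to its left, z up, the work surface at z = 0. Lengths are in mm, angles in degrees, forces in N, time in s.
With the tool pointing down it reaches from about 350 to 850 mm from the base axis. Payload 8.1 kg.
Tool frame: the origin (TCP) lies midway between the tips of the shut fingers; the grasp point (between the pads) lies 19 mm behind it; z points along the fingers, y is the direction in which the jaws open and shut (so a half turn about z gives the same grasp; the last joint's range is limited). The gripper opens to 85 mm and grips with 20 to 120 N. Pads are 22 mm wide; open, the fingers measure 114 mm over their backs; the gripper's body (76 mm by 85 mm) begins 54 mm behind the grasp point. The pads swing forward as they close: fully open they stand 13 mm farther back than shut.
Start: joints at [64.492, 7.471, 85.268, -0, 87.261, -4.893], TCP at [211.231, 561.593, 231.292] pointing down, gripper open.
Joint ranges: [-169.43, 169.43], [-51.17, 129.36], [1.28, 143.12], [-76.62, 256.62], [0, 156.53], [-152.29, 152.29]. Speed limits (degrees/s): [136.94, 136.94, 159.86, 180, 180, 180].

### API

Orientations are given as [roll, pitch, yaw] about the fixed x, y, z axes, in that order (R = Rz(yaw) Ry(pitch) Rx(roll)).
In Python, from bench import telemetry, snapshot, camera_params, job gives the robot as it stands. The module is installed in compiled form; this text tells all that it offers.
- The arm moves only by the shell command python3 -m jog 'ROWS' [FORCE]. ROWS is JSON, a list that holds one entry, the list of rows, each a list of 7 numbers: the shift along the tool's x, y, z in units of 50 mm (1.0 is 50 mm), then the turn, a rotation vector about the tool's x, y, z in units of 2 pi rad (1.0 is 2 pi rad), then the opening, from 0 (shut) to 1 (fully open). In form: [[[dx, dy, dz, rx, ry, rz, claw], ...]]. A call has 1 to 12 rows; each row shifts and turns the commanded pose from where the row before left it, along the tool's axes as they then stand; what a row does not reach is not made up. A row lasts 1/8 s, in which the tool goes at most 62.5 mm and 10.7 degrees, less where a joint would pass 70% of its speed; a pose out of reach is approached as far as the arm can. A call with a number of a shift or a turn outside -1 to 1 is refused whole. A call with a gripper value outside its range is refused whole. The fingers move at their own pace and stop on an object; FORCE is the grip in N (left out, the last holds). Time passes only in rows, so rows that do not move let the fingers close. It gives the time, the measured TCP pose, the force and the opening at its end, in the units of the state.
- telemetry.sense(): the state, without advancing time (a new reading comes with each control period).
- snapshot(name): name is "scene" or "side" or "wrist"; returns (picture, depth): 384x512x3 uint8, red, green, blue; 384x512 float32, mm along the optical axis (not along the pixel's ray), 0 where there is no reading.
- camera_params(name): a dict with "K" (3x3 intrinsics, pixels), "D" ([k1, k2, p1, p2, k3] as OpenCV has them; the pictures are not rectified), "extrinsics" (4x4, takes a point from camera to world coordinates). Camera axes: x right, y down, z forward; pixel columns grow to the right and rows downward; lengths in mm; the calibration is good to about 2 mm. A picture is of the moment at which its call begins: read the wrist's pose just before it. camera_params takes no time and is no camera call; for the wrist camera it gives the pose at the moment of the call.
- job.hand_in(): hands the job in, once; it reports no verdict.
The state is a dict: "time": time; "joint_pos": joint angles; "qd": joint speeds; "joint_efforts": joint torques, N m; "tool_pos": TCP position; "tcp_rot": TCP orientation; "ft_force": force on the tool from outside, world axes, zero at the start; "wrist_torque": the same for the moment, N m; "finger_gap": finger opening in mm.
Only numpy, scipy, OpenCV 4.12 (cv2) and the standard library are available. Lean on these libraries where they do the work, as an engineer would, in place of code of your own. Each camera call takes 0.05 s, during which the arm holds its last target. There are 200 camera calls.

## Working session

There is one attempt and no reset: what is moved stays moved. The work goes in short steps, Python scripts to look and compute and a shell command to move; the robot and the scene stay as the last step left them, time stands still between calls to the robot, and variables do not carry over. Pictures are saved under pics/ and viewed, about 8 in all and at most 12, crops included, and the job is handed in when it is done.

```bash
mkdir -p pics
cat > h.py <<'E'
import numpy as np, cv2
from bench import telemetry, snapshot, camera_params, job
from scipy.spatial.transform import Rotation as R
def snap(n,f):
    p=camera_params(n); im,d=snapshot(n); cv2.imwrite('pics/'+f+'.png',im[:,:,::-1]); np.savez('pics/'+f+'.npz',im=im,d=d,K=p['K'],D=p['D'],E=p['extrinsics']); return im,d,p
def load(f):
    z=np.load('pics/'+f+'.npz'); return z
def ray(z,u,v):
    q=cv2.undistortPoints(np.array([[[u,v]]],float),np.array(z['K']),np.array(z['D']))[0,0]
    E=np.array(z['E']); return E[:3,3],E[:3,:3]@np.array([q[0],q[1],1.])
def onz(z,u,v,h):
    o,d=ray(z,u,v); return o+d*(h-o[2])/d[2]
def dep(z,u,v):
    o,d=ray(z,u,v); return o+d*float(z['d'][int(v),int(u)])
def cloud(z):
    v,u=np.mgrid[:384,:512]; q=cv2.undistortPoints(np.stack([u,v],-1).reshape(-1,1,2).astype(float),np.array(z['K']),np.array(z['D'])).reshape(384,512,2)
    P=np.dstack([q,np.ones((384,512))])*z['d'][...,None]; return P@z['E'][:3,:3].T+z['E'][:3,3]
E
python3 - <<'E'
from h import *
s=telemetry.sense(); print(s)
a=snap('scene','s0')[0]; b=snap('side','d0')[0]
c=np.hstack([a,b])[:,:,::-1]; cv2.imwrite('pics/both.png',cv2.resize(c,None,fx=.78,fy=.78))
for n in('s0','d0'): print(load(n)['E'].round(2))
E
```

```text
{'time': 0.0, 'joint_pos': array([ 6.44917773e+01,  7.51598343e+00,  8.53303435e+01,  1.68680462e-05,
        8.72631956e+01, -4.89233005e+00]), 'qd': array([-0.02026747,  0.03541539, -0.08053806,  0.02325443,  0.02825483,
        0.01152775]), 'joint_efforts': array([ 3.02350876e-03, -5.69414341e+01, -5.00545835e+01,  2.69063403e-04,
        1.44531287e-02, -5.25624625e-05]), 'tool_pos': array([210.98666245, 561.07230063, 230.22513053]), 'tcp_rot': array([-1.79890878e+02, -9.35725381e-03,  1.59384098e+02]), 'ft_force': array([ 0.65635191, -0.31075659, -0.00688108]), 'wrist_torque': array([0.0136948 , 0.04285279, 0.03024804]), 'finger_gap': 85.16652847909991}
[[-7.6000e-01 -4.8000e-01  4.4000e-01  1.4906e+02]
 [-6.5000e-01  5.7000e-01 -5.1000e-01  3.9078e+02]
 [-0.0000e+00 -6.7000e-01 -7.4000e-01  8.3817e+02]
 [ 0.0000e+00  0.0000e+00  0.0000e+00  1.0000e+00]]
[[-9.2000e-01 -2.0000e-01  3.3000e-01  2.9303e+02]
 [-3.8000e-01  5.0000e-01 -7.7000e-01  5.7680e+02]
 [-1.0000e-02 -8.4000e-01 -5.4000e-01  5.5287e+02]
 [ 0.0000e+00  0.0000e+00  0.0000e+00  1.0000e+00]]
```

View pics/both.png

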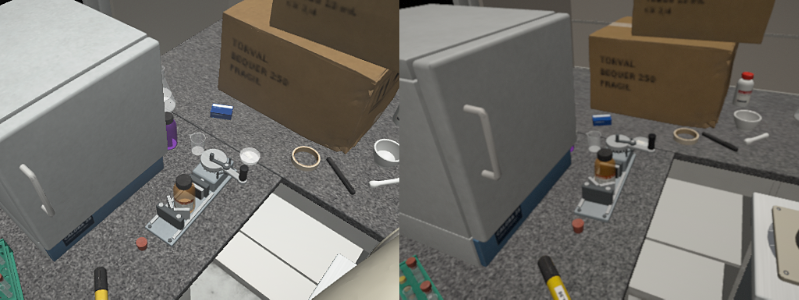

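Run:
```python
from h import *
a=cv2.imread('pics/s0.png')[165:315,180:350]; b=cv2.imread('pics/d0.png')[155:290,215:350]
a=cv2.resize(a,None,fx=2.6,fy=2.6,interpolation=2)
b=cv2.resize(b,None,fx=2.6,fy=2.6,interpolation=2); b=np.vstack([b,np.zeros((a.shape[0]-b.shape[0],b.shape[1],3),np.uint8)])
cv2.imwrite('pics/c1.png',np.hstack([a,b])); print(a.shape,b.shape)
```

```text
(390, 442, 3) (390, 351, 3)
```

View pics/c1.png

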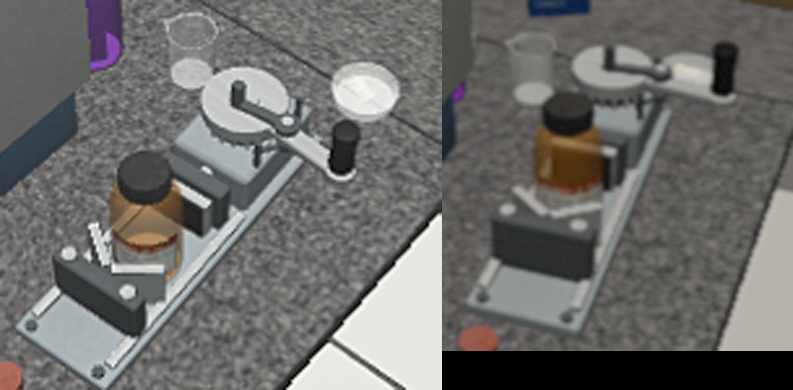

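Run:
```python
from h import *
s=load('s0');d=load('d0')
S=lambda u,v:(180+u/2.6,165+v/2.6)
D=lambda u,v:(215+(u-442)/2.6,155+v/2.6)
pr=lambda n,x:print(n,x.round(1))
for n,z,p,h in [('grip top s',s,S(346,127),131),('grip top d',d,D(726,47),131),('grip base s',s,S(342,170),87),('tab top s',s,S(238,85),113.5),('tab top d',d,D(609,50),113.5),('pivot s',s,S(288,120),97),('pivot d',d,D(661,71),97),('corner L',s,S(18,325),12),('corner R',s,S(103,386),12),('cornerL d',d,D(468,303),12),('cornerR d',d,D(582,328),12),('base edge R top',s,S(312,108),12),('cap s',s,S(147,170),118),('cap d',d,D(569,107),118),('disc s',s,S(245,98),87),('disc d',d,D(609,68),87),('beaker',s,S(192,72),0),('petri',s,S(365,95),8),('edge d',d,D(669,112),12)]: pr(n,onz(z,*p,h))
C=cloud(s)
m=(abs(C[...,2]-125)<8)&(C[...,0]>300)&(C[...,0]<640)&(C[...,1]>-100)&(C[...,1]<400); print(C[m][:20].round(0), m.sum())
```

```text
grip top s [ 435.1 -135.4  131. ]
grip top d [ 433.  -132.5  131. ]
grip base s [ 430.5 -131.1   87. ]
tab top s [ 531.6 -128.6  113.5]
tab top d [ 529.7 -120.7  113.5]
pivot s [ 487.6 -137.1   97. ]
pivot d [ 485.8 -130.3   97. ]
corner L [560.1  99.1  12. ]
corner R [475.7  94.8  12. ]
cornerL d [559.1 101.7  12. ]
cornerR d [471.8  93.3  12. ]
base edge R top [ 518.7 -222.3   12. ]
cap s [528. -17. 118.]
cap d [527.3 -21.7 118. ]
disc s [ 532.5 -140.3   87. ]
disc d [ 533.7 -133.9   87. ]
beaker [ 633.4 -195.2    0. ]
petri [ 493.4 -268.3    8. ]
edge d [ 493.1 -194.7   12. ]
[[630. -64. 132.]
 [629. -63. 131.]
 [631. -59. 131.]
 [630. -61. 130.]
 [629. -63. 129.]
 [629. -54. 132.]
 [628. -56. 132.]
 [628. -58. 130.]
 [628. -62. 127.]
 [629. -51. 133.]
 [628. -53. 131.]
 [630. -57. 127.]
 [629. -60. 125.]
 [628. -61. 125.]
 [629. -48. 131.]
 [628. -50. 130.]
 [628. -53. 128.]
 [629. -57. 125.]
 [628. -59. 123.]
 [630. -62. 119.]] 1350
```

```bash
python3 -m jog '[[[0,0,0,0,0,-0.0286,1],[0,0,0,0,0,-0.0286,1],[-0.3,-0.86,-0.09,0,0,0,1],[-0.3,-0.86,-0.09,0,0,0,1],[-0.3,-0.86,-0.09,0,0,0,1],[-0.3,-0.86,-0.09,0,0,0,1],[-0.3,-0.86,-0.09,0,0,0,1],[-0.3,-0.86,-0.09,0,0,0,1],[-0.3,-0.86,-0.09,0,0,0,1],[-0.3,-0.86,-0.09,0,0,0,1]]]'
python3 -m jog '[[[-0.3,-0.86,-0.09,0,0,0,1],[-0.3,-0.86,-0.09,0,0,0,1],[-0.3,-0.86,-0.09,0,0,0,1],[-0.3,-0.86,-0.09,0,0,0,1],[-0.3,-0.86,-0.09,0,0,0,1],[-0.3,-0.86,-0.09,0,0,0,1],[-0.3,-0.86,-0.09,0,0,0,0.5],[-0.3,-0.86,-0.09,0,0,0,0],[0,0,0,0,0,0,0],[0,0,0,0,0,0,0]]]'
python3 - <<'E'
from h import *
a,d,p=snap('wrist','w0'); print(p['extrinsics'].round(2)); cv2.imwrite('pics/w0b.png',cv2.resize(a[:,:,::-1],None,fx=1.5,fy=1.5))
print(telemetry.sense()['tool_pos'],telemetry.sense()['tcp_rot'])
E
```

```text
time: 1.35
tool_pos: [331.1, 216.1, 267.1]
tcp_rot: [-180.0, -0.0, 180.0]
ft_force: [0.3, -1.0, 0.2]
finger_gap: 85.4
time: 2.6
tool_pos: [450.6, -126.2, 302.8]
tcp_rot: [180.0, -0.1, 179.9]
ft_force: [-0.3, 0.7, 0.2]
finger_gap: 12.4
[[ 0.0000e+00  9.6000e-01  2.8000e-01  3.8033e+02]
 [ 1.0000e+00 -0.0000e+00 -0.0000e+00 -1.2699e+02]
 [ 0.0000e+00  2.8000e-01 -9.6000e-01  4.4416e+02]
 [ 0.0000e+00  0.0000e+00  0.0000e+00  1.0000e+00]]
[ 450.64283291 -125.78897209  302.91544953] [ 1.79962728e+02 -4.10365679e-02  1.79995389e+02]
```

View pics/w0b.png

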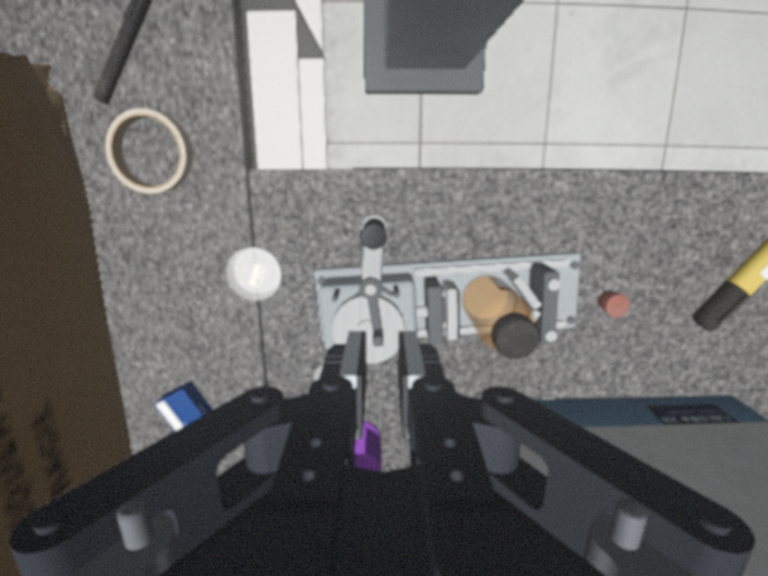

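Run:
```python
from h import *
z=load('w0')
for n,u,v,h in [('grip top',373,234,131),('tab',378,335,113.5),('pivot',371,289,97),('disc L',331,330,87),('disc R',405,330,87),('cL',315,272,12),('cR',579,256,12),('cR2',576,327,12),('cap',515,338,118),('beaker?',320,375,0)]: print(n,onz(z,u/1.5,v/1.5,h).round(1))
a=cv2.imread('pics/w0.png')[135:245,200:310]; cv2.imwrite('pics/c2.png',cv2.resize(a,None,fx=5,fy=5,interpolation=2))
```

```text
grip top [ 433.2 -133.7  131. ]
tab [ 527.2 -130.3  113.5]
pivot [ 489.3 -136.6   97. ]
disc L [ 533.7 -175.8   87. ]
disc R [ 533.8 -104.6   87. ]
cL [ 495.9 -201.4   12. ]
cR [477.9  93.1  12. ]
cR2 [563.3 101.3  12. ]
cap [528.6  -8.5 118. ]
beaker? [ 631.6 -203.7    0. ]
```

View pics/c2.png

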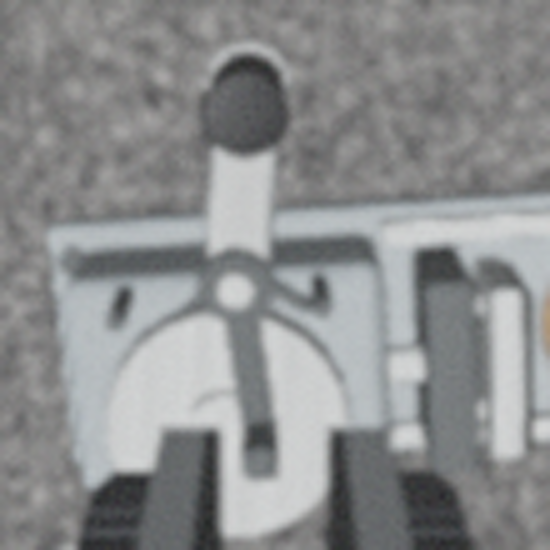

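```bash
python3 -m jog '[[[-0.41,0.155,0.7,0,0,0,0],[-0.41,0.155,0.7,0,0,0,0],[-0.41,0.155,0.7,0,0,0,0],[-0.41,0.155,0.7,0,0,0,0],[0,0,0.4,0,0,0,0],[0,0,0.4,0,0,0,0],[0,0,0.4,0,0,0,0],[0,0,0,0,0,0,0]]]'
python3 - <<'E'
from h import *
s=telemetry.sense(); print(s['tool_pos'],s['ft_force'])
a,d,p=snap('scene','s1'); b=snap('side','d1')[0]
a=cv2.resize(a[165:265,220:350,::-1],None,fx=3,fy=3); b=cv2.resize(b[150:250,230:360,::-1],None,fx=3,fy=3)
cv2.imwrite('pics/c3.png',np.hstack([a,b]))
E
```

```text
time: 3.65
tool_pos: [531.2, -94.8, 102.1]
tcp_rot: [180.0, -0.2, -180.0]
ft_force: [-0.5, -0.6, -0.3]
finger_gap: -0.1
[531.16684287 -94.83210843 102.08625821] [-0.53307701 -0.61844829 -0.2563495 ]
```

View pics/c3.png

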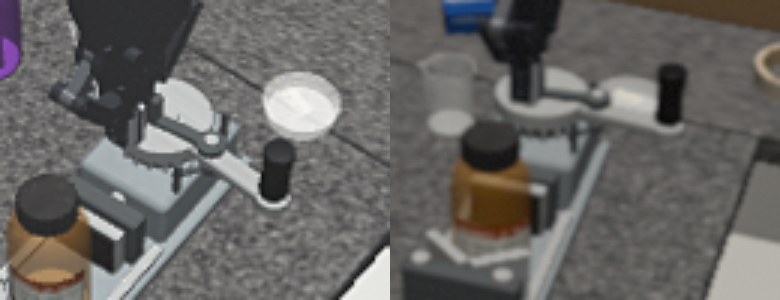

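```bash
python3 -m jog '[[[0,-0.1,0.05,0,0,0,0],[0,-0.1,0,0,0,0,0],[0,-0.1,0,0,0,0,0],[0,-0.1,0,0,0,0,0],[0,-0.1,0,0,0,0,0]]]'
python3 -m jog '[[[0,-0.06,0,0,0,0,0]]]';python3 -m jog '[[[0,-0.06,0,0,0,0,0]]]';python3 -m jog '[[[0,-0.06,0,0,0,0,0]]]'
```

```text
time: 4.38
tool_pos: [533.2, -120.8, 100.9]
tcp_rot: [180.0, 0.0, 180.0]
ft_force: [0.8, 2.5, -0.1]
finger_gap: 0.2
time: 4.5
tool_pos: [533.1, -123.8, 100.9]
tcp_rot: [180.0, 0.0, 180.0]
ft_force: [0.4, 2.0, 0.7]
finger_gap: -0.1
time: 4.62
tool_pos: [532.9, -126.7, 100.8]
tcp_rot: [180.0, -0.0, 180.0]
ft_force: [1.4, 2.7, 1.0]
finger_gap: 0.2
time: 4.75
tool_pos: [532.8, -129.6, 100.7]
tcp_rot: [180.0, -0.0, 180.0]
ft_force: [-0.1, 2.3, 1.4]
finger_gap: -0.1
```

```bash
python3 -m jog '[[[0,-0.04,0,0,0,0,0]]]';python3 -m jog '[[[0,-0.03,0,0,0,0,0]]]';python3 -m jog '[[[0,-0.03,0,0,0,0,0]]]'
```

```text
time: 4.88
tool_pos: [532.6, -131.6, 100.6]
tcp_rot: [180.0, -0.0, 180.0]
ft_force: [-0.7, 2.1, 2.4]
finger_gap: 0.2
time: 5.0
tool_pos: [532.6, -132.7, 100.6]
tcp_rot: [179.9, -0.1, 180.0]
ft_force: [-1.4, 6.3, 1.8]
finger_gap: -0.3
time: 5.12
tool_pos: [532.5, -133.3, 100.5]
tcp_rot: [179.9, -0.1, 180.0]
ft_force: [-1.2, 11.0, 2.7]
finger_gap: -0.1
```

```bash
python3 -m jog '[[[0,0.2,0,0,0,0,0],[0,0.2,-0.3,0,0,0,0],[0,0,-0.8,0,0,0,0],[0.4,0,-0.8,0,0,0,0.35],[0.7,-0.2,-0.5,0,0,0,0.35],[0.7,-0.2,-0.4,0,0,0,0.35],[0.64,0,0,0,0,0,0.35],[0,0,0,0,0,0,0.35]]]'
python3 - <<'E'
from h import *
s=telemetry.sense(); print(s['tool_pos'],s['ft_force'])
a,d,p=snap('wrist','w1'); cv2.imwrite('pics/c4.png',cv2.resize(a[80:320,150:400,::-1],None,fx=2.4,fy=2.4))
E
```

```text
time: 6.12
tool_pos: [410.2, -134.6, 242.5]
tcp_rot: [-179.9, 0.1, 179.9]
ft_force: [0.5, -0.4, 0.7]
finger_gap: 29.5
[ 410.19457109 -134.63188789  242.47221829] [ 0.52162286 -0.4424564   0.70932297]
```

View pics/c4.png

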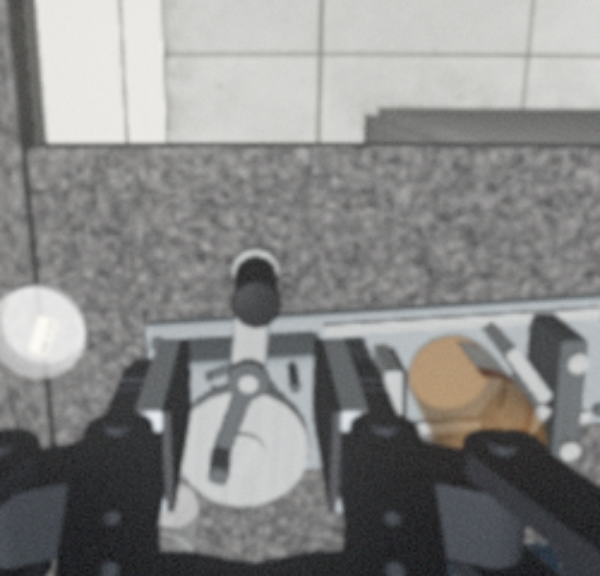

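Run:
```python
from h import *
z=load('w1')
P={n:onz(z,150+u/2.4,80+v/2.4,h) for n,u,v,h in [('grip',257,302,131),('tab',220,462,113.5),('piv',247,384,97)]}
for n in P: print(n,P[n].round(1))
g=P['grip']-P['piv']; t=P['piv']-P['tab']; import math
print('selector',math.atan2(g[1],g[0])-math.atan2(t[1],t[0]))
```

```text
grip [ 433.6 -133.1  131. ]
tab [ 523.1 -150.9  113.5]
piv [ 489.5 -137.7   97. ]
selector 0.29042747877439856
```

```bash
python3 -m jog '[[[-0.48,0.02,0.4,0,0,0,0.33],[0,0,0.7,0,0,0,0.33],[0,0,0.7,0,0,0,0.33],[0,0,0.6,0,0,0,0.33],[0,0,0.5,0,0,0,0.3],[0,0,0,0,0,0,0.3]]]'
```

```text
time: 6.92
tool_pos: [433.9, -132.5, 93.8]
tcp_rot: [179.9, -0.2, -180.0]
ft_force: [-0.7, -0.2, -0.5]
finger_gap: 25.8
```

```bash
python3 -m jog '[[[0,-0.15,0,0,0,0,0.3],[-0.01,-0.2,0,0,0,0,0.3],[-0.03,-0.2,0,0,0,0,0.3],[-0.05,-0.2,0,0,0,0,0.3]]]'
python3 -m jog '[[[-0.08,-0.2,0,0,0,0,0.3],[-0.08,-0.16,0,0,0,0,0.3],[0,0,0,0,0,0,0.3]]]'
python3 -m jog '[[[0.03,0.1,0,0,0,0,0.3],[0.05,0.15,0,0,0,0,0.3],[0.05,0.15,0,0,0,0,0.3]]]'
python3 -m jog '[[[0.05,0.15,0,0,0,0,0.3],[0.03,0.15,0,0,0,0,0.3]]]'
```

```text
time: 7.42
tool_pos: [440.0, -172.2, 96.6]
tcp_rot: [-180.0, 0.1, 179.9]
ft_force: [0.3, 1.9, 0.4]
finger_gap: 25.5
time: 7.8
tool_pos: [447.7, -189.8, 95.8]
tcp_rot: [-180.0, 0.0, 179.9]
ft_force: [0.5, -1.3, -0.5]
finger_gap: 25.8
time: 8.18
tool_pos: [440.7, -169.3, 95.9]
tcp_rot: [-179.9, 0.0, 180.0]
ft_force: [0.0, -6.6, -1.0]
finger_gap: 25.6
time: 8.43
tool_pos: [436.7, -154.1, 95.9]
tcp_rot: [-179.9, 0.0, 180.0]
ft_force: [-0.0, -5.5, -2.0]
finger_gap: 25.6
```

```bash
python3 -m jog '[[[0.03,0.15,0,0,0,0,0.3],[0.02,0.15,0,0,0,0,0.3],[0,0.15,0,0,0,0,0.3]]]'
python3 -m jog '[[[-0.02,0.15,0,0,0,0,0.3],[-0.03,0.15,0,0,0,0,0.3]]]'
python3 -m jog '[[[-0.06,0.15,0,0,0,0,0.3],[-0.07,0.1,0,0,0,0,0.3]]]'
python3 - <<'E'
from h import *
snap('scene','s2');snap('wrist','w2')
a=load('s2')['im'][165:315,180:350,::-1]; cv2.imwrite('pics/c5.png',cv2.resize(a,None,fx=3.5,fy=3.5))
E
```

```text
time: 8.8
tool_pos: [434.2, -131.6, 95.9]
tcp_rot: [-179.9, 0.0, 180.0]
ft_force: [-1.0, -5.9, -1.9]
finger_gap: 26.0
time: 9.05
tool_pos: [436.7, -116.6, 95.8]
tcp_rot: [-179.9, 0.0, 180.0]
ft_force: [-0.5, -6.7, -1.8]
finger_gap: 25.8
time: 9.3
tool_pos: [443.2, -104.0, 95.8]
tcp_rot: [-179.9, -0.0, -180.0]
ft_force: [-0.5, -5.0, 0.1]
finger_gap: 25.7
```

View pics/c5.png

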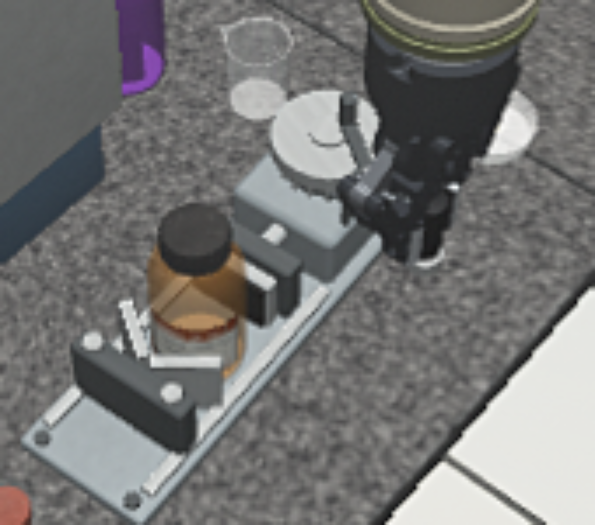

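```bash
python3 -m jog '[[[0.11,-0.24,0,0,0,0,0.3],[0.05,-0.24,0,0,0,0,0.3],[0.02,-0.24,0,0,0,0,0.3],[-0.02,-0.24,0,0,0,0,0.3],[-0.04,-0.24,0,0,0,0,0.3],[-0.08,-0.24,0,0,0,0,0.3],[-0.12,-0.27,0,0,0,0,0.3],[0,0,0,0,0,0,0.3]]]'
python3 -m jog '[[[0.04,0.1,0,0,0,0,0.3],[0.06,0.15,0,0,0,0,0.3],[0.05,0.15,0,0,0,0,0.3]]]'
python3 -m jog '[[[0.04,0.15,0,0,0,0,0.3],[0.03,0.15,0,0,0,0,0.3]]]'
python3 -m jog '[[[0.02,0.15,0,0,0,0,0.3],[0.01,0.15,0,0,0,0,0.3]]]'
```

```text
time: 10.4
tool_pos: [447.8, -190.4, 95.7]
tcp_rot: [180.0, -0.0, 179.9]
ft_force: [0.6, -0.6, 0.4]
finger_gap: 25.8
time: 10.78
tool_pos: [439.7, -169.4, 96.0]
tcp_rot: [-179.9, 0.0, 180.0]
ft_force: [-0.5, -6.2, -2.3]
finger_gap: 25.9
time: 11.02
tool_pos: [436.2, -154.5, 96.0]
tcp_rot: [-179.9, 0.0, 180.0]
ft_force: [0.2, -5.4, -0.9]
finger_gap: 25.7
time: 11.28
tool_pos: [434.7, -139.4, 95.9]
tcp_rot: [-179.9, 0.0, 180.0]
ft_force: [0.4, -5.4, -2.0]
finger_gap: 25.8
```

```bash
python3 -m jog '[[[0,0.15,0,0,0,0,0.3]]]'
python3 -m jog '[[[0,0.15,0,0,0,0,0.3]]]'
python3 -m jog '[[[-0.03,0.15,0,0,0,0,0.3]]]'
python3 -m jog '[[[-0.05,0.15,0,0,0,0,0.3]]]'
python3 -m jog '[[[-0.06,0.1,0,0,0,0,0.3]]]'
```

```text
time: 11.4
tool_pos: [434.7, -132.0, 95.9]
tcp_rot: [-179.9, 0.0, 180.0]
ft_force: [-0.4, -6.0, -1.4]
finger_gap: 25.9
time: 11.52
tool_pos: [434.7, -124.4, 95.9]
tcp_rot: [-179.9, 0.0, -180.0]
ft_force: [-0.2, -6.4, -2.0]
finger_gap: 25.6
time: 11.65
tool_pos: [436.2, -116.9, 95.9]
tcp_rot: [-179.9, 0.0, 180.0]
ft_force: [-1.2, -5.6, -1.8]
finger_gap: 25.6
time: 11.78
tool_pos: [438.7, -109.5, 95.9]
tcp_rot: [-179.9, 0.0, 180.0]
ft_force: [-0.1, -5.7, 0.3]
finger_gap: 25.6
time: 11.9
tool_pos: [441.8, -104.4, 95.9]
tcp_rot: [-179.9, 0.0, -180.0]
ft_force: [-0.3, -5.5, -1.5]
finger_gap: 25.4
```

Still free (mean ≈ −5.8 N). Third stroke.

```bash
python3 -m jog '[[[0.11,-0.24,0,0,0,0,0.3],[0.05,-0.24,0,0,0,0,0.3],[0.02,-0.24,0,0,0,0,0.3],[-0.02,-0.24,0,0,0,0,0.3],[-0.04,-0.24,0,0,0,0,0.3],[-0.1,-0.24,0,0,0,0,0.3],[-0.13,-0.27,0,0,0,0,0.3],[0,0,0,0,0,0,0.3]]]'
python3 -m jog '[[[0.04,0.1,0,0,0,0,0.3],[0.06,0.15,0,0,0,0,0.3],[0.05,0.15,0,0,0,0,0.3]]]'
for i in 1; do python3 -m jog '[[[0.04,0.15,0,0,0,0,0.3]]]'; python3 -m jog '[[[0.03,0.15,0,0,0,0,0.3]]]'
python3 -m jog '[[[0.02,0.15,0,0,0,0,0.3]]]'; python3 -m jog '[[[0.01,0.15,0,0,0,0,0.3]]]'; done | grep -E 'pos|for|gap'
```

```text
time: 12.9
tool_pos: [447.8, -190.7, 95.6]
tcp_rot: [180.0, -0.0, 179.9]
ft_force: [0.4, -0.4, -0.0]
finger_gap: 25.9
time: 13.28
tool_pos: [439.7, -170.1, 96.0]
tcp_rot: [-179.9, 0.0, 180.0]
ft_force: [-0.0, -6.2, -2.5]
finger_gap: 25.8
tool_pos: [437.7, -162.7, 95.9]
ft_force: [0.9, -6.7, -2.8]
finger_gap: 25.6
tool_pos: [436.2, -155.3, 96.0]
ft_force: [-0.7, -7.8, -2.9]
finger_gap: 25.7
tool_pos: [435.2, -147.9, 96.0]
ft_force: [-0.8, -7.6, -2.4]
finger_gap: 25.4
tool_pos: [434.7, -140.5, 96.0]
ft_force: [0.5, -9.2, -2.5]
finger_gap: 25.6
```

```bash
python3 -m jog '[[[0.01,0.15,0,0,0,0,0.3]]]' | grep -E 'pos|for'; python3 -c "
from h import *
for i in range(3):
  snap('side','d3'); print(telemetry.sense()['ft_force'])"
```

```text
tool_pos: [434.2, -133.1, 95.9]
ft_force: [0.4, -10.3, -3.4]
[-8.19599209e-04 -7.81332230e+00 -8.33327397e-01]
[-0.04744179 -5.10347709 -2.12140771]
[ 0.34813022 -6.38796852 -2.5193279 ]
```

```bash
python3 -m jog '[[[0,-0.05,0,0,0,0,0.3],[0,0,0,0,0,0,0.3]]]'; python3 -m jog '[[[0,0,0,0,0,0,0.5],[0,0,0,0,0,0,0.5],[0,0,-0.4,0,0,0,0.5],[0,0,-0.8,0,0,0,0.5],[0.3,0,-0.9,0,0,0,0.5],[0.5,0,-0.9,0,0,0,0.5],[0,0,0,0,0,0,0.5]]]'
python3 - <<'E'
from h import *
s=telemetry.sense(); print(s['time'],s['tool_pos'],s['ft_force'])
w=snap('wrist','w4')[0]; a=snap('scene','s4')[0][165:315,180:350,::-1]
cv2.imwrite('pics/c6.png',np.hstack([cv2.resize(w[100:320,130:400,::-1],(442,360)),cv2.resize(a,(340,360),interpolation=2)]))
E
```

```text
time: 14.3
tool_pos: [434.3, -135.0, 95.9]
tcp_rot: [-180.0, 0.0, 180.0]
ft_force: [0.0, -4.0, -1.9]
finger_gap: 25.8
time: 15.18
tool_pos: [395.6, -135.7, 250.4]
tcp_rot: [-179.8, 0.4, 180.0]
ft_force: [0.4, -0.3, -0.7]
finger_gap: 43.0
15.175 [ 395.63118958 -135.70161198  250.43176309] [ 0.37398553 -0.26355768 -0.68990946]
```

View pics/c6.png

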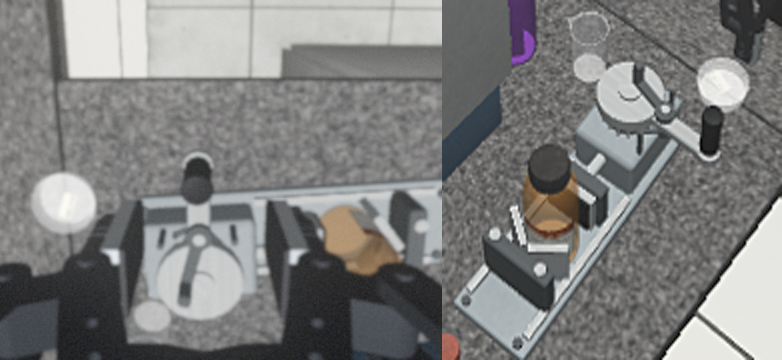

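Run:
```python
from h import *
z=load('w4')
P={n:onz(z,130+u*270/442,100+v*220/360,h) for n,u,v,h in [('grip',198,190,131),('tab',187,292,113.5),('piv',199,239,97)]}
import math
for n in P: print(n,P[n].round(1))
g=P['grip']-P['piv']; t=P['piv']-P['tab']
print('selector',math.atan2(g[1],g[0])-math.atan2(t[1],t[0]))
# bottle cap centroid before/after, scene, dark cap region
for f in('s0','s2','s4'):
  q=load(f); im=q['im'].astype(int); m=np.zeros((384,512),np.uint8); m[215:265,215:262]=(im.max(2)<60)[215:265,215:262]
  n,l,st,c=cv2.connectedComponentsWithStats(m); k=1+st[1:,4].argmax(); print(f,c[k],st[k],onz(q,*c[k],112).round(1))
```

```text
grip [ 434.1 -140.6  131. ]
tab [ 523.4 -149.6  113.5]
piv [ 488.4 -140.7   97. ]
selector 0.2461347101888074
s0 [237.97727273 238.12878788] [225 231  37  13 132] [516.9  -8.3 112. ]
s2 [235.31578947 238.47368421] [225 231  21  13 114] [520.2  -4.4 112. ]
s4 [233.16239316 240.1965812 ] [223 231  21  15 117] [520.6   1.3 112. ]
```

```bash
python3 -m jog '[[[0,0,0,0,0,0,0.5],[0,0,0,0,0,0,0.5],[0,0,0,0,0,0,0.5],[0,0,0,0,0,0,0.5],[0,0,0,0,0,0,0.5],[0,0,0,0,0,0,0.5],[0,0,0,0,0,0,0.5],[0,0,0,0,0,0,0.5]]]'
python3 - <<'E'
from h import *
snap('wrist','w5'); snap('scene','s5')
def cen(f,r,t=70):
  q=load(f); m=np.zeros((384,512),np.uint8); a,b,c,d=r; m[a:b,c:d]=(q['im'].max(2)<t)[a:b,c:d]
  n,l,st,cc=cv2.connectedComponentsWithStats(m); k=1+st[1:,4].argmax(); return cc[k].round(2),st[k]
for f in('w4','w5'): 
  print(f,cen(f,(190,232,235,270)))
for f in('s4','s5'): print(f,cen(f,(205,235,285,310)),cen(f,(215,265,215,262),60))
c=cen('w5',(190,232,235,270))
q=load('w5'); print(onz(q,*c[0],122), q['E'][:3,3])
E
```

```text
time: 16.27
tool_pos: [394.5, -135.0, 245.8]
tcp_rot: [180.0, 0.0, 180.0]
ft_force: [-0.7, -0.0, 0.4]
finger_gap: 42.7
w4 (array([251.2 , 205.97]), array([243, 197,  17,  27, 192], dtype=int32))
w5 (array([250.31, 209.11]), array([241, 200,  17,  27, 196], dtype=int32))
s4 (array([290.18, 221.18]), array([288, 220,   6,   3,  11], dtype=int32)) (array([233.16, 240.2 ]), array([223, 231,  21,  15, 117], dtype=int32))
s5 (array([290.33, 221.17]), array([288, 220,   6,   3,  12], dtype=int32)) (array([233.04, 240.24]), array([223, 231,  21,  15, 114], dtype=int32))
[ 425.82819465 -140.26561938  122.        ] [ 324.01199823 -135.71187682  387.15605387]
```

```bash
python3 -m jog '[[[-0.8,-0.1,0.4,0,0,0,0.35],[0,0,0.7,0,0,0,0.35],[0,0,0.7,0,0,0,0.35],[0,0,0.7,0,0,0,0.35],[0,0,0.5,0,0,0,0.3],[0,0,0,0,0,0,0.3]]]' | grep -E 'pos|for'
python3 -m jog '[[[0,0.04,0,0,0,0,0.3]]]' | grep -E 'pos|for'
python3 -m jog '[[[0,0.04,0,0,0,0,0.3]]]' | grep -E 'pos|for'
```

```text
tool_pos: [432.7, -139.2, 93.7]
ft_force: [-0.1, 0.3, 0.3]
tool_pos: [435.0, -138.4, 96.9]
ft_force: [0.4, -2.4, -0.8]
tool_pos: [435.4, -136.8, 97.3]
ft_force: [-0.6, -3.8, -1.1]
```

```bash
for i in 1; do python3 -m jog '[[[0,0.06,0,0,0,0,0.3]]]'; python3 -m jog '[[[0,0.06,0,0,0,0,0.3]]]'; done | grep -E 'pos|for'
```

```text
tool_pos: [435.4, -134.1, 97.2]
ft_force: [-0.5, -8.0, -0.7]
tool_pos: [435.4, -131.5, 97.3]
ft_force: [-0.6, -10.2, -1.5]
```

```bash
for i in 1; do python3 -m jog '[[[0,-0.04,0,0,0,0,0.3]]]'; python3 -m jog '[[[0,-0.06,0,0,0,0,0.3]]]'; python3 -m jog '[[[0,-0.05,0,0,0,0,0.3]]]'; python3 -m jog '[[[0,0,0,0,0,0,0.3],[0,0,0,0,0,0,0.3]]]';done | grep -E 'pos|for'
```

```text
tool_pos: [435.4, -132.9, 97.2]
ft_force: [0.6, -4.9, -1.4]
tool_pos: [435.3, -135.4, 97.0]
ft_force: [-0.6, -1.3, 0.2]
tool_pos: [434.9, -137.6, 96.5]
ft_force: [1.0, -0.5, -0.4]
tool_pos: [434.6, -137.6, 96.0]
ft_force: [0.7, -2.6, 1.0]
```

```bash
python3 -m jog '[[[0,0,0,0,0,0,0.5],[0,0,0,0,0,0,0.5],[0,0,-0.4,0,0,0,0.5],[0,0,-0.8,0,0,0,0.5],[0.3,0,-0.9,0,0,0,0.5],[0.5,0,-0.9,0,0,0,0.5],[0,0,0,0,0,0,0.5],[0,0,0,0,0,0,0.5],[0,0,0,0,0,0,0.5],[0,0,0,0,0,0,0.5]]]'
python3 - <<'E'
from h import *
print(telemetry.sense()['ft_force'])
snap('wrist','w6');a=snap('scene','s6')[0][165:315,180:350,::-1];w=load('w6')['im']
cv2.imwrite('pics/c7.png',np.hstack([cv2.resize(w[100:320,130:400,::-1],(442,360)),cv2.resize(a,(340,360),interpolation=2)]))
E
```

```text
time: 19.5
tool_pos: [394.1, -137.1, 244.4]
tcp_rot: [179.9, -0.1, 180.0]
ft_force: [0.3, -0.6, -0.4]
finger_gap: 42.8
[ 0.26237216 -0.55610593 -0.43070149]
```

View pics/c7.png

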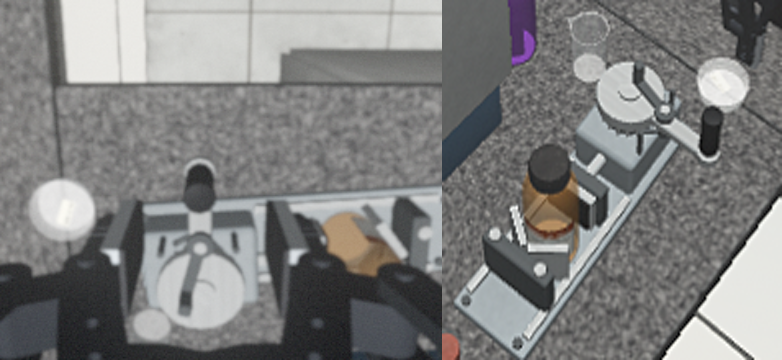

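The wrist view shows the lever over to clockwise, with its tab at (187,300) and the grip at (200,185). In the scene view the bottle at (550,200) is upright between pad and vee block, the bystanders are in place, and the gripper is clear. Handing in.

```bash
python3 -c "
from bench import job; job.hand_in()"
```

```text
the job is handed in; nothing more can be done
```

The bottle is clamped and the job is handed in at about 19.6 s of the 64 s allowed. I flipped the direction lever clockwise to its stop. Three clockwise strokes on the grip then closed the jaw on the bottle.

- **Lever:** the last camera measurement put it at about +0.25 rad (0.2 needed), taken before the final top-up stroke. The final pictures still show it over to clockwise.
- **Pull at the grip:** strokes ran free at about 5.8 N and reached about 10.2 N at the end, so roughly 4.4 N more. I estimate 40–45 N of squeeze from that and from the handle travel after contact; I could not measure it directly.
- **Spring-back:** after the first release the handle sat about 5 mm further back. I gripped it again and pushed slightly past the earlier point. The force came back at nearly the same place, so the spindle was holding, though the squeeze at rest may be a few newtons below the peak.
- **Final look:** the bottle is upright against the vee block, the bystanders in view have not visibly moved, and the gripper is clear with about zero wrist force.

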